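# Give the snack-break cue on the set's cue-light box

## Task

Call the film crew to the snack table with the cue-light box: with the fingertips gently press the yellow (stand by) button all the way down, hold it for about half a second and let it come up, then do the same with the green (go) button. Finish with the hand raised well clear above the box (a hand's breadth or more). Leave the red and blue buttons alone, and leave the cups, radio, tape and bottle standing just where they are.

Things in the scene. Friction and masses are not known exactly. Their poses are not given: they have to be found in the camera images.
- cue_box: the cue-light box: a fixed flat grey case, 130 x 350 x 50 mm high, standing on the table. Origin at the centre of its underside; its y axis runs along the row of four buttons (75 mm apart, in an order that changes from run to run), its x axis points to the row of four small white lamps and the cable sockets on the side away from the robot.
- red_top (a point): centre of the top face of the red ('cut') push button, a flat round cap 32 mm across that is pressed straight down. At rest its top is 74 mm above the table, 12 mm above its black collar. This point goes down with the cap.
- red (a joint): how far the red ('cut') button is pressed: 0 m at rest, 0.008 m fully down. A spring brings it up again; it takes about 1.5 N to start it and 5 N to reach the bottom stop.
- amber_top (a point): centre of the top face of the yellow-amber ('stand by') push button, a flat round cap 32 mm across that is pressed straight down. At rest its top is 74 mm above the table, 12 mm above its black collar. This point goes down with the cap.
- amber (a joint): how far the yellow-amber ('stand by') button is pressed: 0 m at rest, 0.008 m fully down. A spring brings it up again; it takes about 1.5 N to start it and 5 N to reach the bottom stop.
- green_top (a point): centre of the top face of the green ('go') push button, a flat round cap 32 mm across that is pressed straight down. At rest its top is 74 mm above the table, 12 mm above its black collar. This point goes down with the cap.
- green (a joint): how far the green ('go') button is pressed: 0 m at rest, 0.008 m fully down. A spring brings it up again; it takes about 1.5 N to start it and 5 N to reach the bottom stop.
- blue_top (a point): centre of the top face of the blue ('talk') push button, a flat round cap 32 mm across that is pressed straight down. At rest its top is 74 mm above the table, 12 mm above its black collar. This point goes down with the cap.
- blue (a joint): how far the blue ('talk') button is pressed: 0 m at rest, 0.008 m fully down. A spring brings it up again; it takes about 1.5 N to start it and 5 N to reach the bottom stop.
- amber_base: the black round collar of the amber button with its cap, fixed on the box: 48 mm across, 12 mm high. Origin at the centre of its underside, 50 mm above the table, right under the cap.
- green_base: the black round collar of the green button with its cap, fixed on the box: 48 mm across, 12 mm high. Origin at the centre of its underside, 50 mm above the table, right under the cap.
- cup_a: white paper snack cup, 80 mm across the rim and 85 mm high, filled with brown croquettes, two wooden skewers standing up to 177 mm high. Loose; origin at the centre of its underside. To be left alone.
- cup_b: white paper snack cup like cup_a, three skewers, 177 mm high in all. Loose; origin at the centre of its underside. To be left alone.
- cup_c: white paper snack cup like cup_a, two skewers, 177 mm high in all. Loose; origin at the centre of its underside. To be left alone.
- tape: roll of orange tape lying flat, 100 mm across, 48 mm high. Loose; origin at the centre of its underside. To be left alone.
- radio: grey two-way radio standing on end, 34 x 58 x 110 mm, with a stub aerial up to 170 mm high. Loose; origin at the centre of its underside. To be left alone.
- water: clear plastic water bottle, 64 mm across, 190 mm high, blue cap. Loose; origin at the centre of its underside. To be left alone.

How it is judged (in metres and radians):
On the way, in this order (a step that is already met when the one before it is completed fails the run):
1. the yellow button is down (6 mm or more of its 8 mm) for 0.2 s, the green one up (value of joint amber above 0.006 m and value of joint green below 0.0015 m), for 0.2 s.
2. the yellow button has come up again, the green one not yet pressed (value of joint each of amber, green below 0.0015 m), for 0.1 s.
3. the green button is down (6 mm or more of its 8 mm) for 0.2 s, the yellow one up (value of joint green above 0.006 m and value of joint amber below 0.0015 m), for 0.2 s.
At the end, for the whole second after the job is handed in: All four buttons are up (within 1.5 mm), the hand is withdrawn (its grasp point more than 150 mm above the table, the button tops being at 74 mm), and the cups, tape, radio and bottle stand upright within 15 mm of where they began (all of step 2 and value of joint each of red, blue below 0.0015 m and distance of each of cup_a, cup_b, cup_c, tape, radio, water from where it was at the start of the episode below 0.015 m and angle between each of cup_a, cup_b, cup_c, tape, radio, water's own z axis and vertical below 0.1 rad and height (world z) of the grasp point above 0.15 m); the robot touches nothing.
It fails at once if the red or the blue button is pressed (more than 2 mm) (value of joint any of red, blue above 0.002 m).
It fails at once if the yellow or the green button is pushed harder than 25 N (contact force between any of amber_base, green_base and anything else above 25 N).
It fails at once if a cup, the tape, the radio or the bottle is moved more than 15 mm or lifted (distance of any of cup_a, cup_b, cup_c, tape, radio, water from where it was at the start of the episode above 0.015 m).
It fails at once if a cup, the tape, the radio or the bottle is tipped more than 0.15 rad (angle between any of cup_a, cup_b, cup_c, tape, radio, water's own z axis and vertical above 0.15 rad).
It also fails if it takes over 40 s, if anything falls off the work surface, if the arm or the gripper's body presses on something with over 40 N, if the wrist force passes 120 N, or if a joint passes its speed limit or range.

## Robot

A 6-joint arm with a two-finger parallel gripper is mounted at the origin on the work surface. World frame = base frame: x ahead of the robot, y to its left, z up, the work surface at z = 0. Lengths are in mm, angles in rad, forces in N, time in s.
With the tool pointing down it reaches from about 375 to 750 mm from the base axis. Payload 9 kg.
Tool frame: the origin (TCP) lies midway between the tips of the shut fingers; the grasp point (between the pads) lies 19 mm behind it; z points along the fingers, y is the line along which they close (so a half turn about z gives the same grasp; the last joint's range is limited). The gripper opens to 85 mm and grips with 20 to 120 N. Pads are 22 mm wide; open, the fingers measure 114 mm over their backs; the gripper's body (76 mm by 85 mm) begins 54 mm behind the grasp point. The pads swing forward as they close: fully open they stand 13 mm farther back than shut.
Start: joints at [-1.546, 0.104, 0.097, 1.564, 0, 1.353], TCP at [144.261, -582.431, 231.331] pointing down, gripper open.
Joint ranges: [-2.99, 2.99], [-0.84, 1.86], [-1.1, 1.16], [-1.84, 2.11], [-1.51, 1.56], [-3.14, 3.14]. Speed limits (rad/s): [2.22, 2.22, 2.57, 3.14, 3.14, 3.14].

## Interface

Orientations are given as a unit quaternion [w, x, y, z].
In Python, from plant import arm gives the robot as it stands.
- The arm moves only by the shell command python3 -m handwheel 'ROWS' [FORCE]. ROWS is text: rows parted by semicolons, each of 5 numbers parted by spaces: the shift along the tool's x, y, z in m, then the turn about the tool's z in rad, then the gripper's target within -1 to 1 (fully open at 1, half-way at 0, shut at -1). A call has 1 to 20 rows; each row is the pose to reach, as a shift and turn from the pose commanded when the call began, along the tool's axes at that moment; what a row does not reach only later rows make up. A row lasts 1/8 s, in which the tool goes at most 62.5 mm and 10.7 degrees, less where a joint would pass 70% of its speed; a pose out of reach is approached as far as the arm can. A call with a gripper value outside its range is refused whole. The fingers move at their own pace and stop on an object; FORCE is the grip in N (left out, the last holds). Time passes only in rows, so rows that repeat a pose let the fingers close. It gives the time, the measured TCP pose, the force, the opening and the grip force at its end, in the units of the state.
- arm.observe(): the state, without advancing time (a new reading comes with each control period).
- arm.capture(name): name is "side" or "top"; returns a dict with "img" (384x512x3 uint8, red, green, blue), "mtx" (3x3 intrinsics, pixels), "dist" ([k1, k2, p1, p2, k3] as OpenCV has them; the pictures are not rectified), "R" (3x3) and "t" (3): a world point X has camera coordinates R X + t. Camera axes: x right, y down, z forward; pixel columns grow to the right and rows downward; lengths in mm; the calibration is good to about 2 mm. A picture is of the moment at which its call begins. There is no depth.
- arm.sign_off(): hands the job in; it is judged then, once.
The state is a dict: "time_s": time; "joint_pos": joint angles; "qvel": joint speeds; "tau": joint torques, N m; "ee_pos": TCP position; "orientation": TCP orientation; "ft_force": force on the tool from outside, world axes, zero at the start; "wrist_torque": the same for the moment, N m; "gripper_width": opening from 0.0 (shut) to 1.0 (fully open); "grip_force": force on a finger pad.
Only numpy, scipy, OpenCV 4.12 (cv2) and the standard library are available. Lean on these libraries where they do the work, as an engineer would, in place of code of your own. Each camera call takes 0.05 s, during which the arm holds its last target. There are 200 camera calls.

## Working session

There is one attempt and no reset: what is moved stays moved. The work goes in short steps, Python scripts to look and compute and a shell command to move; the robot and the scene stay as the last step left them, time stands still between calls to the robot, and variables do not carry over. Pictures are saved under pics/ and viewed, at most 10 in all, crops included, and the job is handed in when it is done.

```bash
mkdir -p pics
python3 - <<'E'
from plant import arm
import cv2,numpy as np,pickle
d={}
for n in("top","side"):
    c=arm.capture(n); d[n]=c; cv2.imwrite(f"pics/{n}0.png",c["img"][:,:,::-1])
    print(n,(-c["R"].T@c["t"]).round())
pickle.dump(d,open("c0.pkl","wb"))
s=arm.observe();print(s["ee_pos"],s["orientation"],s["time_s"],s["gripper_width"])
E
```

```text
top [ 518.   32. 1148.]
side [525. 940. 860.]
[ 144.25230733 -582.09724384  230.61045325] [-5.90000682e-04  9.92643085e-01  1.21075819e-01  6.20228445e-05] 0.1 0.9975277225258788
```

View pics/top0.png

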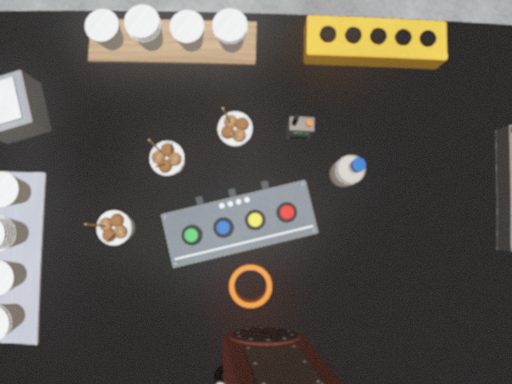

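View pics/side0.png

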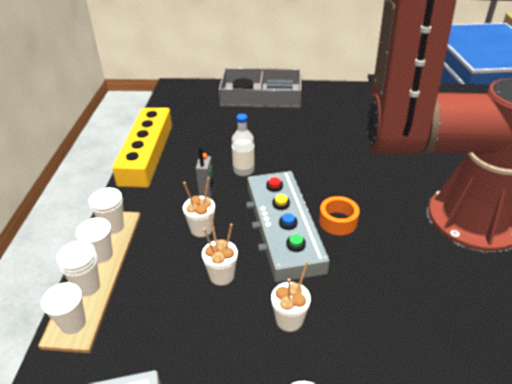

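Top view: green (192,235), blue (223,227), yellow (255,220), red (287,212). The nearest cup is at (115,228), the tape at (250,286) and the bottle at (348,170), all clear of the row. Now I'll locate the caps from both views.

```bash
cat > h.py <<'E'
import cv2,numpy as np
H={"green":(45,80),"yellow":(24,35),"blue":(105,125),"red":(172,180)}
def ray(c,p):
    u=cv2.undistortPoints(np.array([[p]],float),c["mtx"],c["dist"]).ravel()
    return -c["R"].T@c["t"], c["R"].T@np.r_[u,1]
def plane(c,p,z):
    o,d=ray(c,p); return o+d*(z-o[2])/d[2]
def blob(c,col,near):
    h=cv2.cvtColor(c["img"],cv2.COLOR_RGB2HSV)
    m=cv2.inRange(h,(H[col][0],110,60),(H[col][1],255,255))
    n,_,st,ce=cv2.connectedComponentsWithStats(m)
    i=min((i for i in range(1,n) if st[i,4]>30),key=lambda i:np.hypot(*(ce[i]-near)))
    return ce[i],st[i,2:]
E
python3 - <<'E'
from h import *; import pickle
from plant import arm
d=pickle.load(open("c0.pkl","rb"))
N={"green":((192,235),(296,241)),"blue":((223,227),(288,220)),"yellow":((255,220),(281,201)),"red":((287,212),(275,184))}
P={}
for k,(a,b) in N.items():
    for n,q in(("top",a),("side",b)):
        p,w=blob(d[n],k,q); P[k,n]=plane(d[n],p,73)
        print(k,n,p.round(1),w,P[k,n].round(1))
for n,p,z in(("cupL",(115,228),85),("cupM",(167,158),85),("cupR",(236,128),85),("tape",(250,286),48),("radio",(300,122),110),("bottle",(358,164),190)): print(n,plane(d["top"],p,z).round())
s=arm.observe()
from scipy.spatial.transform import Rotation as R
q=s["orientation"];M=R.from_quat(np.r_[q[1:],q[0]]).as_matrix();print(M.round(4))
for k in N:
    m=(P[k,"top"]+P[k,"side"])/2; m[2]=74; print(k,m.round(1),"tool shift",(M.T@(m-s["ee_pos"])).round(1))
E
```

```text
Traceback (most recent call last):
  File "h.py", line 12, in blob
    i=min((i for i in range(1,n) if st[i,4]>30),key=lambda i:np.hypot(*(ce[i]-near)))
ValueError: min() iterable argument is empty
```

Run:
```python
from h import *; import pickle
d=pickle.load(open("c0.pkl","rb"))
for n,l in(("top",[(192,235),(223,227),(255,220),(287,212)]),("side",[(296,241),(288,220),(281,201),(275,184)])):
    h=cv2.cvtColor(d[n]["img"],cv2.COLOR_RGB2HSV); print(n,[h[y,x].tolist() for x,y in l])
```

```text
top [[66, 105, 218], [107, 136, 217], [29, 118, 243], [2, 160, 239]]
side [[68, 159, 252], [106, 186, 255], [30, 183, 255], [1, 217, 254]]
```

```bash
sed -i 's/"red":(172,180)/"red":(0,6)/; s/,110,60/,75,60/; s/(105,125)/(102,125)/; s/\],75,60/],75 if col!="blue" else 95,100/' h.py; grep inRange h.py
cat > m.py <<'E'
from h import *; import pickle
from plant import arm
d=pickle.load(open("c0.pkl","rb"))
N={"green":((192,235),(296,241)),"blue":((223,227),(288,220)),"yellow":((255,220),(281,201)),"red":((287,212),(275,184))}
P={}
for k,(a,b) in N.items():
    for n,q in(("top",a),("side",b)):
        p,w=blob(d[n],k,q); P[k,n]=plane(d[n],p,73)
        print(k,n,p.round(1),w,P[k,n].round(1))
for n,p,z in(("cupL",(115,228),85),("cupM",(167,158),85),("cupR",(236,128),85),("tape",(250,286),48),("radio",(300,122),110),("bottle",(358,164),190)): print(n,plane(d["top"],p,z).round())
s=arm.observe()
from scipy.spatial.transform import Rotation as R
q=s["orientation"];M=R.from_quat(np.r_[q[1:],q[0]]).as_matrix();print(M.round(4),s["ee_pos"])
for k in N:
    m=(P[k,"top"]+P[k,"side"])/2; m[2]=74; print(k,m.round(1),"tool shift",(M.T@(m-s["ee_pos"])).round(1))
E
python3 m.py
```

```text
m=cv2.inRange(h,(H[col][0],75 if col!="blue" else 95,100),(H[col][1],255,255))
green top [190.9 234.8] [ 15  15 182] [490.5 173.1  73. ]
green side [295.7 239.7] [ 15  13 148] [490.9 179.9  73. ]
blue top [222.7 227. ] [ 15  15 172] [510.3 101.1  73. ]
blue side [287.9 218.6] [ 14  12 132] [510.2 108.6  73. ]
yellow top [254.6 219.4] [ 16  16 200] [529.7  28.9  73. ]
yellow side [280.8 197.9] [13  9 92] [529.8  31.4  73. ]
red top [286.5 211.7] [ 16  16 205] [549.2 -43.4  73. ]
red side [274.2 181.8] [ 13  11 115] [549.2 -34.5  73. ]
cupL [501. 345.  85.]
cupM [664. 233.  85.]
cupR [737.  77.  85.]
tape [376.  35.  48.]
radio [750. -67. 110.]
bottle [ 648. -180.  190.]
[[ 9.707e-01  2.404e-01 -0.000e+00]
 [ 2.404e-01 -9.707e-01  1.200e-03]
 [ 3.000e-04 -1.200e-03 -1.000e+00]] [ 144.25230733 -582.09724384  230.61045325]
green [490.7 176.5  74. ] tool shift [ 518.6 -652.9  157.5]
blue [510.3 104.8  74. ] tool shift [ 520.4 -578.6  157.4]
yellow [529.7  30.1  74. ] tool shift [ 521.3 -501.5  157.3]
red [549.2 -39.   74. ] tool shift [ 523.6 -429.7  157.2]
```

```bash
python3 -m handwheel '0.13 -0.125 0 -0.4 -1; 0.26 -0.25 0 -0.8 -1; 0.39 -0.375 0 -1.2 -1; 0.521 -0.501 0 -1.5 -1; 0.521 -0.501 0 -1.5 -1; 0.521 -0.501 0 -1.5 -1; 0.521 -0.501 0 -1.5 -1; 0.521 -0.501 0 -1.5 -1; 0.521 -0.501 0 -1.5 -1; 0.521 -0.501 0 -1.5 -1; 0.521 -0.501 0 -1.5 -1; 0.521 -0.501 0 -1.5 -1; 0.521 -0.501 0 -1.5 -1; 0.521 -0.501 0 -1.5 -1; 0.521 -0.501 0 -1.5 -1; 0.521 -0.501 0 -1.5 -1; 0.521 -0.501 0 -1.5 -1' 20
```

```text
time_s: 2.22
ee_pos: [529.4, 28.6, 231.4]
orientation: [0.0, 0.644, 0.765, 0.0]
ft_force: [-0.4, -0.3, 0.4]
gripper_width: 0.001
grip_force: 0.0
```

```bash
python3 -m handwheel '0 0 0.04 0 -1; 0 0 0.08 0 -1; 0 0 0.11 0 -1; 0 0 0.13 0 -1; 0 0 0.135 0 -1; 0 0 0.135 0 -1; 0 0 0.135 0 -1'
python3 - <<'E'
from h import *
from plant import arm
a=[]
for n in("top","side"):
    c=arm.capture(n); i=c["img"]
    s=arm.observe()
    i=i[130:300,110:380] if n=="top" else i[100:270,190:400]
    a.append(cv2.resize(i,(400,320),interpolation=cv2.INTER_CUBIC))
cv2.imwrite("pics/c1.png",np.hstack(a)[:,:,::-1]); print(s["ee_pos"],s["joint_pos"])
E
```

```text
time_s: 3.1
ee_pos: [530.4, 28.9, 97.6]
orientation: [0.001, 0.644, 0.765, 0.0]
ft_force: [0.1, -0.2, -0.6]
gripper_width: -0.003
grip_force: 0.0
[530.20679066  28.99666973  97.34524035] [-1.91872677e-01 -9.00013333e-02 -3.41073242e-01  1.31808034e+00
 -8.67859518e-05  1.20691581e+00]
```

View pics/c1.png

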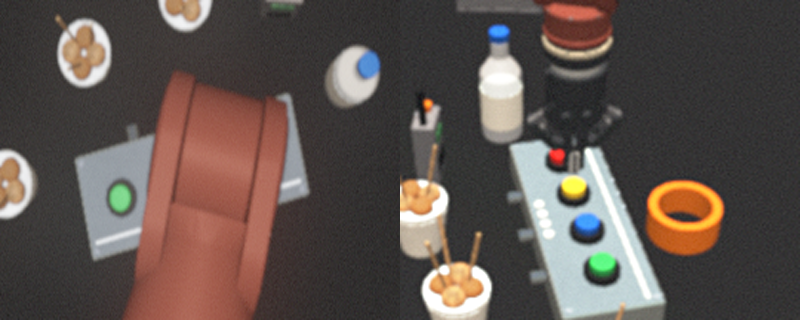

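The side crop shows the shut fingertips at (574,170), right over the yellow cap (574,187), with clear space to the other buttons. Pressing slowly.

```bash
python3 -m handwheel '0 0 0.01 0 -1; 0 0 0.018 0 -1; 0 0 0.021 0 -1; 0 0 0.023 0 -1; 0 0 0.024 0 -1; 0 0 0.025 0 -1; 0 0 0.026 0 -1; 0 0 0.027 0 -1; 0 0 0.027 0 -1'
```

```text
time_s: 4.32
ee_pos: [529.6, 29.1, 69.4]
orientation: [0.0, 0.644, 0.765, 0.0]
ft_force: [-2.5, 0.4, 3.3]
gripper_width: 0.006
grip_force: 1.7
```

```bash
python3 -m handwheel '0 0 0.001 0 -1; 0 0 0.002 0 -1; 0 0 0.003 0 -1; 0 0 0.0035 0 -1; 0 0 0.0035 0 -1; 0 0 0.0035 0 -1'
```

```text
time_s: 5.08
ee_pos: [529.6, 29.1, 66.1]
orientation: [0.0, 0.644, 0.765, 0.0]
ft_force: [-2.2, 1.0, 6.8]
gripper_width: 0.001
grip_force: 3.2
```

```bash
python3 -m handwheel '0 0 0 0 -1; 0 0 0 0 -1; 0 0 0 0 -1; 0 0 -0.003 0 -1; 0 0 -0.01 0 -1; 0 0 -0.03 0 -1; 0 0 -0.06 0 -1; 0 0 -0.06 0 -1; 0.05 -0.0045 -0.06 0 -1; 0.1 -0.009 -0.06 0 -1; 0.15 -0.0135 -0.06 0 -1; 0.15 -0.0135 -0.06 0 -1; 0.15 -0.0135 -0.03 0 -1; 0.15 -0.0135 -0.03 0 -1; 0.15 -0.0135 -0.03 0 -1'
python3 - <<'E'
from h import *
from plant import arm
a=[]
for n in("top","side"):
    c=arm.capture(n); i=c["img"]
    s=arm.observe()
    i=i[130:300,80:350] if n=="top" else i[130:300,190:400]
    a.append(cv2.resize(i,(400,320),interpolation=cv2.INTER_CUBIC))
cv2.imwrite("pics/c2.png",np.hstack(a)[:,:,::-1]); print(s["ee_pos"])
E
```

```text
time_s: 6.95
ee_pos: [490.9, 174.1, 96.5]
orientation: [0.0, 0.644, 0.765, 0.0]
ft_force: [1.0, -0.0, 0.5]
gripper_width: 0.002
grip_force: 0.0
[491.30816461 174.22989253  96.93591969]
```

View pics/c2.png

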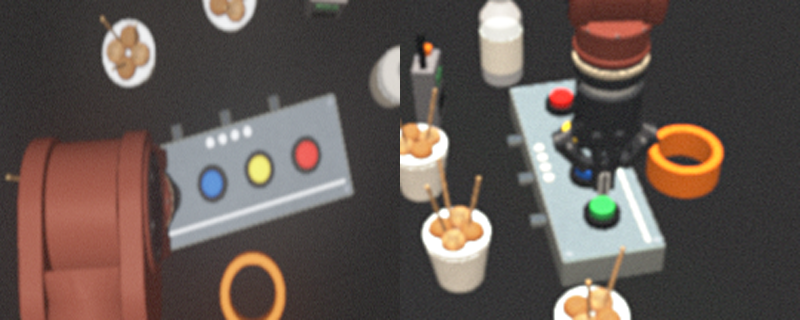

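The yellow button is up again and the fingertips, at (603,190), are right above the green cap (602,210). Pressing green the same way.

```bash
python3 -m handwheel '0 0 0.01 0 -1; 0 0 0.018 0 -1; 0 0 0.021 0 -1; 0 0 0.023 0 -1; 0 0 0.024 0 -1; 0 0 0.025 0 -1; 0 0 0.026 0 -1; 0 0 0.027 0 -1; 0 0 0.028 0 -1; 0 0 0.029 0 -1; 0 0 0.030 0 -1; 0 0 0.0305 0 -1; 0 0 0.0305 0 -1; 0 0 0.0305 0 -1; 0 0 0.0305 0 -1'
```

```text
time_s: 8.93
ee_pos: [490.7, 174.6, 66.0]
orientation: [0.0, 0.644, 0.765, 0.0]
ft_force: [-4.7, 0.3, 11.4]
gripper_width: 0.003
grip_force: 5.2
```

```bash
python3 -m handwheel '0 0 0 0 -1; 0 0 0 0 -1; 0 0 -0.003 0 -1; 0 0 -0.01 0 -1; 0 0 -0.04 0 -1; 0 0 -0.08 0 -1; 0 0 -0.12 0 -1; 0 0 -0.16 0 -1; 0 0 -0.165 0 -1; 0 0 -0.165 0 -1; 0 0 -0.165 0 -1; 0 0 -0.165 0 -1'
python3 - <<'E'
from plant import arm
import cv2
cv2.imwrite("pics/end.png",arm.capture("side")["img"][:,:,::-1])
E
```

```text
time_s: 10.42
ee_pos: [490.0, 174.5, 229.0]
orientation: [-0.001, 0.644, 0.765, -0.001]
ft_force: [-0.6, 1.0, 0.4]
gripper_width: -0.002
grip_force: 0.0
```

View pics/end.png

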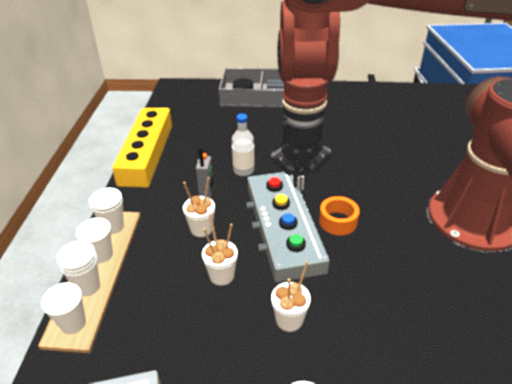

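All four buttons are up, at (275,184) to (296,241). Everything stands where it was, and the hand is well above the box.

```bash
python3 -c "from plant import arm; print(arm.sign_off())"
```

```text
the job is handed in; nothing more can be done
None
```

I pressed the yellow button and then the green one down to the stop (about 7 N and 11 N at the last readings), held each and let it come up, then raised the hand to 229 mm and handed the job in; the final picture shows all buttons up and nothing else moved, though no verdict came back.

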